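# Chock the rocking bit case

## Task

The bit case rocks because one of its feet is worn short: slide the yellow wedge over the platform, thin end first, under that foot until the case no longer rocks but still stands level, without lifting the wedge or shoving the case away. Test it by pressing on the red pad above that foot, push the wedge further if the corner dips, and finish while holding a firm fingertip press on the pad, the corner steady under it. Leave the jar, screwdriver and socket plate alone.

Things in the scene. Friction and masses are not known exactly. Their poses are not given: they have to be found in the camera images.
- case: Low black bit case, 160 (x) x 220 (y) x 66 mm high with feet, 1.3 to 2.1 kg, loose. Origin: on the platform under its centre, z up. Feet at (+-60, +-90) mm; three are 18 mm long, 20 mm thick, with ball ends, so its flat underside is 18 mm up; the one at (-60, +90) is worn short. It rests flat on the three good feet. Grey discs mark the other lid corners.
- worn_foot (a point): Centre of the worn foot, a black rubber ball end of 10 mm radius under the case at (-60, +90) mm in the case's frame. With the case flat its lowest point hangs 8 to 13 mm above the platform (this point is 18 to 23 mm up), different each time.
- pad: Red disc, 32 mm across, 3 mm thick, on the lid right above the worn foot. Origin: centre of its underside, 66 mm up with the case flat; its top is at 69 mm. Press here with 5 to 10 N: unwedged, 1.5 to 2.5 N already tips this corner down until the worn foot meets the platform or the wedge; it rocks back when let go.
- wedge: Yellow wedge, 130 (x) x 44 (y) mm, 70 g, flat on the platform. Origin: centre of its underside. Even slope from 3 mm thick at +x to 23 mm at -x (upright back face). Starts on the case's +y side, thin end roughly towards the worn foot, tip 15 to 50 mm from the case. Slides with under 1 N; at the foot resistance climbs; well above 5 N jacks up or shoves the case. It does not slip back.
- jar: Glass jar with a blue cap, 56 mm across, 75 mm high, leave alone. Origin: centre of its base.
- screwdriver: Screwdriver with a red handle, 170 mm long, lying, leave alone. Origin: under its middle.
- socket_plate: White double socket faceplate, 86 x 146 x 10 mm, lying flat, leave alone. Origin: centre of its underside.

How it is judged:
By the outcome, as a careful person would: the job done as asked, in the order asked, and still so for the second after the job is handed in, while the arm keeps its last pose, push and grip.
It also fails if it takes over 48 s, if anything falls off the work surface, if the arm or the gripper's body presses on something with over 40 N, if the wrist force passes 120 N, or if a joint passes its speed limit or range.

## Robot

A 7-joint arm with a two-finger parallel gripper is mounted at the origin on the work surface. World frame = base frame: x ahead of the robot, y to its left, z up, the work surface at z = 0. Lengths are in m, angles in rad, forces in N, time in s.
With the tool pointing down it reaches from about 0.35 to 0.9 m from the base axis. Payload 8.1 kg.
Tool frame: the origin (TCP) lies on the centre line of the jaws, within the pads' length; the fingertips stand 19 mm ahead of it and the grasp point (between the pads) is the TCP; z points along the fingers, y is the direction in which the jaws open and shut (so a half turn about z gives the same grasp; the last joint's range is limited). The gripper opens to 92 mm and grips with 3 to 60 N. Pads are 19 mm wide; open, the fingers measure 130 mm over their backs; the gripper's body (75 mm by 190 mm) begins 47 mm behind the grasp point.
Start: joints at [1.033, 0.434, 0.025, 1.573, -0.012, 1.134, -0.075], TCP at [0.263, -0.567, 0.246] pointing down, gripper open.
Joint ranges: [-2.62, 2.62], [-0.44, 2.09], [-1.27, 1.32], [0.08, 2.57], [-1.32, 4.46], [0.12, 2], [-2.74, 2.74]. Speed limits (rad/s): [2.22, 2.22, 3.01, 3.01, 3.14, 3.14, 3.14].

## Interface

Orientations are given as a rotation vector (axis times angle).
In Python, from cell import monitor, imaging, workorder, outline_of gives the robot as it stands.
- The arm moves only by the tool move_arm, never from a script. Its argument "series" is a list of rows, each a list of 6 numbers: the shift along the world's x, y, z in cm, then the turn, a rotation vector about the world's x, y, z in degrees. A call has 1 to 8 rows; each row shifts and turns the commanded pose from where the row before left it; what a row does not reach is not made up. A row lasts 1/10 s, in which the tool goes at most 50 mm and 8.59 degrees, less where a joint would pass 70% of its speed; a pose out of reach is approached as far as the arm can. A call with a gripper value outside its range is refused whole. "grip" is the opening, from 0 (shut) to 1 (fully open), set as the call begins (left out, the last holds). The fingers move at their own pace and stop on an object; "force" is the grip in N (left out, the last holds). Time passes only in rows, so rows that do not move let the fingers close. It gives the time, the measured TCP pose, the force and the opening at its end, in the units of the state.
- monitor.observe(): the state, without advancing time (a new reading comes with each control period).
- imaging.get_image(name): name is "scene" or "top"; returns a dict with "color" (480x640x3 uint8, red, green, blue), "fx", "fy", "cx", "cy" (pixels), "dist_coeffs" ([k1, k2, p1, p2, k3] as OpenCV has them; the pictures are not rectified), "rvec" (rotation vector, rad) and "tvec" (3), from world to camera coordinates, as OpenCV has them. Camera axes: x right, y down, z forward; pixel columns grow to the right and rows downward; lengths in m; the calibration is good to about 2 mm. A picture is of the moment at which its call begins. There is no depth.
- workorder.sign_off(): hands the job in, once; it reports no verdict.
Trained networks look in the newest picture that a camera, given by its name, has taken for a name from the list of things; names that differ only in an ending like _2 or _b are one class to them, and where a whole thing is asked for, a point or a joint stands for the part that bears it (a point fixed in the world has none). Each returns a list of dicts, best first, with "p" (0 to 1); they miss things now and then, are a little off and sometimes report something else, mostly with a low value. They report only what shows in the picture. A call takes as long as a camera call.
- outline_of(camera, thing): "mask" (480x640 bool, what is visible of it) and "rect" ([left, top, width, height] in pixels, round what is visible of it).
The state is a dict: "clock": time; "joints": joint angles; "dq": joint speeds; "joint_efforts": joint torques, N m; "position": TCP position; "ee_rot": TCP orientation; "force": force on the tool from outside, world axes, zero at the start; "ft_torque": the same for the moment, N m; "width": opening from 0.0 (shut) to 1.0 (fully open).
Only numpy, scipy, OpenCV 4.12 (cv2) and the standard library are available. Lean on these libraries where they do the work, as an engineer would, in place of code of your own. Each camera call takes 0.05 s, during which the arm holds its last target. There are 200 camera calls.

## Working session

There is one attempt and no reset: what is moved stays moved. The work goes in short steps, Python scripts to look and compute and a tool call to move; the robot and the scene stay as the last step left them, time stands still between calls to the robot, and variables do not carry over. Pictures are saved under pics/ and viewed, about 8 in all and at most 12, crops included, and the job is handed in when it is done.

Besides the shell and the picture viewer there is one more tool, called as a command line: name --pt "numbers of a row" for each row, then --argument value for the rest. move_arm: Moves the arm, as the interface text tells. Its arguments: {"type":"object","properties":{"series":{"type":"array"},"grip":{"type":"number"},"force":{"type":"number"}},"required":["series"]}

```bash
mkdir -p pics
cat > h.py <<'E'
import numpy as np, cv2
from cell import monitor, imaging, workorder, outline_of
def cam(n):
    d=imaging.get_image(n); K=np.array([[d['fx'],0,d['cx']],[0,d['fy'],d['cy']],[0,0,1.]])
    return d,K,np.array(d['dist_coeffs'],float),np.array(d['rvec'],float),np.array(d['tvec'],float)
def w(c,uv,z):
    d,K,D,r,t=c; R=cv2.Rodrigues(r)[0]
    p=cv2.undistortPoints(np.array(uv,float).reshape(-1,1,2),K,D).reshape(-1,2)
    v=np.c_[p,np.ones(len(p))]@R; o=-R.T@t.ravel()
    return o+v*((z-o[2])/v[:,2])[:,None]
def px(c,P):
    d,K,D,r,t=c; return cv2.projectPoints(np.array(P,float).reshape(-1,1,3),r,t,K,D)[0].reshape(-1,2)
def save(c,n): cv2.imwrite('pics/'+n+'.png',c[0]['color'][:,:,::-1])
E
python3 - <<'E'
from h import *
print(monitor.observe())
for n in ('top','scene'):
    c=cam(n); save(c,n+'0')
    print(n,-cv2.Rodrigues(c[3])[0].T@c[4].ravel())
    for th in ('case','pad','wedge','jar','screwdriver','socket_plate'):
        for o in outline_of(n,th)[:1]:
            m=o['mask'].astype(np.uint8); ys,xs=np.nonzero(m)
            z={'pad':.069,'case':.066}.get(th,0.0)
            r=cv2.minAreaRect(np.c_[xs,ys].astype(np.float32)); b=cv2.boxPoints(r)
            print(th,o['p'],o['rect'],'cen',w(c,[[xs.mean(),ys.mean()]],z).round(3),'box',w(c,b,z)[:,:2].round(3).tolist())
E
```

```text
{'clock': 0.0, 'joints': array([ 1.03343036,  0.43524094,  0.02495912,  1.57408833, -0.01158619,
        1.13397162, -0.07508755]), 'dq': array([-0.00043431, -0.00016201, -0.00093303, -0.00040265,  0.00036452,
        0.0002313 ,  0.00101088]), 'joint_efforts': array([ 7.08378211e-04, -6.67844439e+01,  9.85503606e-01, -3.14454317e+01,
       -6.04390120e-02,  4.30481869e-02,  1.52814414e-04]), 'position': array([ 0.26300552, -0.56645055,  0.24493702]), 'ee_rot': array([-3.06621645e+00, -6.77182390e-01,  7.55777773e-04]), 'force': array([-0.3092096 ,  0.59538319,  0.55012093]), 'ft_torque': array([ 0.01695578,  0.00110201, -0.01097825]), 'width': 0.999993589942135}
top [0.51780712 0.0255599  1.06710541]
case 0.89 [292.3, 221.0, 120.3, 93.0] cen [[ 0.585 -0.062  0.066]] box [[0.643, 0.064], [0.69, -0.157], [0.524, -0.188], [0.48, 0.029]]
pad 0.64 [307.3, 298.2, 17.1, 12.2] cen [[0.51  0.013 0.069]] box [[0.51, 0.034], [0.531, 0.013], [0.511, -0.007], [0.49, 0.014]]
wedge 0.81 [228.0, 302.0, 61.4, 23.8] cen [[0.487 0.141 0.   ]] box [[0.502, 0.212], [0.515, 0.078], [0.471, 0.074], [0.45
[... 599 characters left out ...]
728, -0.215]]
pad 0.48 [269.4, 201.2, 12.5, 12.2] cen [[0.512 0.01  0.069]] box [[0.491, 0.012], [0.513, 0.031], [0.534, 0.01], [0.513, -0.009]]
wedge 0.82 [289.7, 182.4, 36.5, 30.5] cen [[ 0.479  0.161 -0.   ]] box [[0.465, 0.096], [0.436, 0.243], [0.5, 0.222], [0.524, 0.081]]
jar 0.81 [94.1, 306.9, 35.9, 42.1] cen [[ 0.465 -0.428  0.   ]] box [[0.398, -0.442], [0.408, -0.385], [0.527, -0.415], [0.515, -0.467]]
screwdriver 0.79 [313.5, 292.3, 49.7, 54.4] cen [[ 0.802 -0.121  0.   ]] box [[0.793, -0.178], [0.776, -0.003], [0.807, -0.009], [0.821, -0.181]]
socket_plate 0.63 [386.5, 152.0, 49.5, 39.9] cen [[0.62  0.438 0.   ]] box [[0.586, 0.365], [0.55, 0.556], [0.655, 0.515], [0.682, 0.334]]
```

Run:
```python
import cv2,numpy as np
a=cv2.imread('pics/top0.png')[200:350,210:430]
b=cv2.imread('pics/scene0.png')[150:310,200:420]
a=cv2.resize(a,None,fx=3.5,fy=2.0*1.75,interpolation=3)[:, :770]
cv2.imwrite('pics/a.png',a); cv2.imwrite('pics/b.png',cv2.resize(b,None,fx=3.5,fy=3.5,interpolation=3))
```

```text
(no output)
```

View pics/a.png

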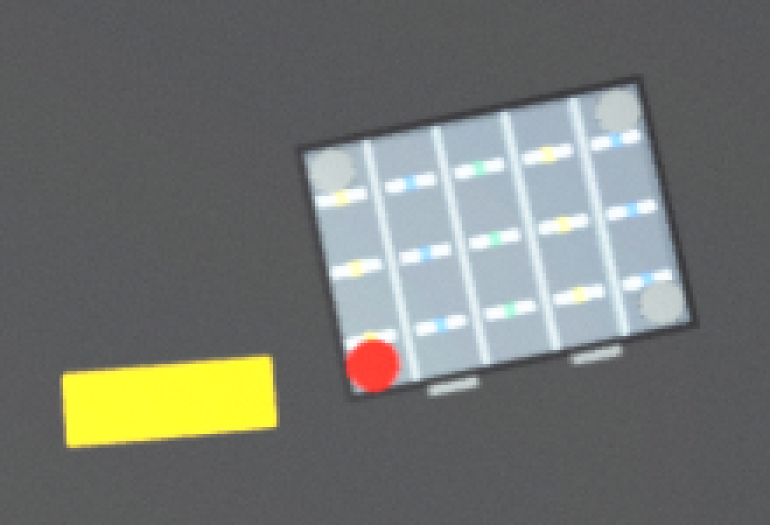

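View pics/b.png

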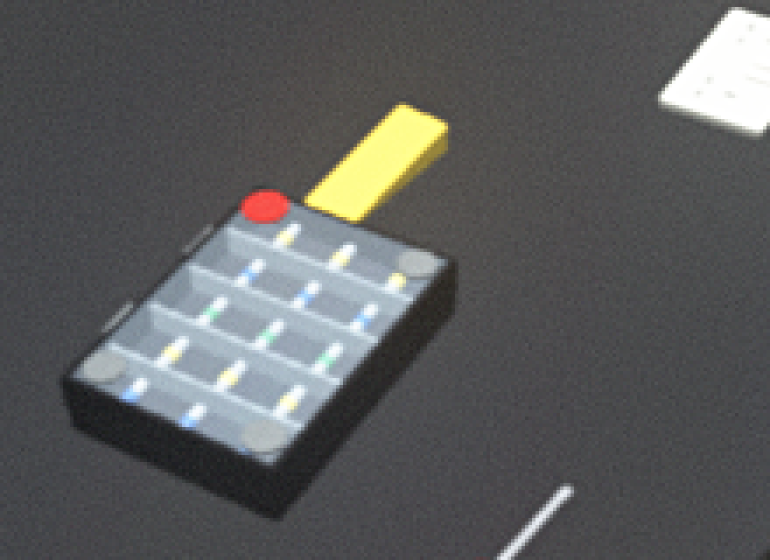

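The top crop shows the pad at (373,365), the case lid corners at (300,148), (640,78), (695,325) and (350,397), and the wedge corners at (63,373), (272,356), (277,428) and (67,447). The scene crop shows the thin end pointing at the red pad's corner with nothing in between. Next I turn the corners into world positions.

Run:
```python
from h import *
c=cam('top'); o=np.array([210,200])
f=lambda l,z:w(c,(np.array(l)+.5)/3.5+o-.5,z)[:,:2]
L=f([(300,148),(640,78),(695,325),(350,397)],.066); print('lid',L.round(4).tolist(),np.linalg.norm(L[0]-L[1]),np.linalg.norm(L[1]-L[2]))
cc=L.mean(0); y=(L[0]-L[1])+(L[3]-L[2]); y/=np.linalg.norm(y); x=np.array([y[1],-y[0]])
foot=cc-.06*x+.09*y; print('yaw',np.degrees(np.arctan2(x[1],x[0])),'cc',cc,'foot',foot,'pad',f([(373,365)],.069))
b=f([(63,373),(67,447)],.023); t=f([(272,356),(277,428)],.003); print('back',b,'tip',t)
B=b.mean(0);T=t.mean(0);d=(T-B);print('len',np.linalg.norm(d),'wid',np.linalg.norm(b[0]-b[1]),'ctr',(B+T)/2,'dir deg',np.degrees(np.arctan2(d[1],d[0])))
print('case -y deg',np.degrees(np.arctan2(-y[1],-y[0])),'aim deg',np.degrees(np.arctan2(*(foot-B)[::-1])), 'grip',B+d/np.linalg.norm(d)*.02)
```

```text
lid [[0.6423, 0.0563], [0.6849, -0.1545], [0.532, -0.1845], [0.4907, 0.0265]] 0.215059559117434 0.15586770180226567
yaw 11.256141128709848 cc [ 0.5874669  -0.06405768] foot [0.51105344 0.01249938] pad [[0.50985024 0.01249482]]
back [[0.50535991 0.20752435]
 [0.45903316 0.20459138]] tip [[0.51551913 0.07648834]
 [0.46957446 0.07337039]]
len 0.13153635231015293 wid 0.04641950677222335 ctr [0.48737166 0.14049362] dir deg -85.48687632747769
case -y deg -78.74385887129016 aim deg -81.5204431243687 grip [0.48377028 0.18611988]
```

move_arm --pt "1.5 4.7 0 0 0 8" --pt "1.5 4.7 0 0 0 8" --pt "1.5 4.7 0 0 0 8" --pt "1.5 4.7 0 0 0 8" --pt "1.5 4.7 0 0 0 8" --pt "1.5 4.7 0 0 0 8" --pt "1.5 4.7 0 0 0 8" --pt "1.5 4.7 0 0 0 8" --grip 1

```text
clock: 1.55
position: [0.3835, -0.189, 0.2461]
ee_rot: [2.236, 2.206, 0.0]
force: [1.7, -0.6, 0.5]
width: 1.0
```

move_arm --pt "1.3 4.7 -1.0 0 0 5.3" --pt "1.3 4.7 -1.0 0 0 0" --pt "1.3 4.7 -1.0 0 0 0" --pt "1.3 4.7 -1.0 0 0 0" --pt "1.2 4.7 -1.0 0 0 0" --pt "1.2 4.7 -1.0 0 0 0" --pt "1.2 4.7 -1.0 0 0 0" --pt "1.2 4.6 -1.0 0 0 0"

```text
clock: 2.35
position: [0.4837, 0.1861, 0.1655]
ee_rot: [2.139, 2.301, 0.001]
force: [0.8, -0.8, 0.8]
width: 1.0
```

move_arm --pt "0 0 -3 0 0 0" --pt "0 0 -3 0 0 0" --pt "0 0 -2 0 0 0" --pt "0 0 0 0 0 0"

```text
clock: 2.75
position: [0.4817, 0.1834, 0.0834]
ee_rot: [-2.137, -2.301, 0.007]
force: [-1.2, 0.0, 0.2]
width: 0.997
```

move_arm --pt "0.2 0.2 -2.5 0 0 0" --pt "0 0 -2 0 0 0" --pt "0 0 -1 0 0 0" --pt "0 0 0 0 0 0" --pt "0 0 0 0 0 0"

```text
clock: 3.25
position: [0.4858, 0.1864, 0.0317]
ee_rot: [2.138, 2.301, 0.002]
force: [0.5, 0.1, 0.2]
width: 0.999
```

move_arm --pt "0 0 0 0 0 0" --pt "0 0 0 0 0 0" --pt "0 0 0 0 0 0" --pt "0 0 0 0 0 0" --pt "0 0 0 0 0 0" --grip 0 --force 5

```text
clock: 3.75
position: [0.4853, 0.1861, 0.0309]
ee_rot: [2.138, 2.301, 0.0]
force: [0.5, 0.4, 0.2]
width: 0.617
```

move_arm --pt "0 0 -0.3 0 0 0" --pt "0 0 0 0 0 0" --pt "0 0 0 0 0 0" --pt "0 0 0 0 0 0"

```text
clock: 4.15
position: [0.4852, 0.1861, 0.0276]
ee_rot: [-2.138, -2.302, 0.0]
force: [0.0, 0.2, -0.1]
width: 0.479
```

move_arm --pt "0.1 0 0 0 0 2" --pt "0 0 0 0 0 2" --pt "0.2 -1.5 0 0 0 0" --pt "0.2 -1.5 0 0 0 0" --pt "0.2 -1.5 0 0 0 0" --pt "0.2 -1.5 0 0 0 0" --pt "0.2 -1.0 0 0 0 0" --pt "0 0 0 0 0 0"

```text
clock: 4.95
position: [0.4966, 0.1132, 0.0276]
ee_rot: [2.061, 2.37, -0.002]
force: [-0.2, 0.1, -0.0]
width: 0.478
```

Run:
```python
from h import *
s=monitor.observe(); print(s['position'],s['force'])
c=cam('scene'); save(c,'s1'); t=cam('top'); save(t,'t1')
a=cv2.resize(c[0]['color'][150:310,200:360,::-1],None,fx=2.4,fy=2.4,interpolation=3)
b=cv2.resize(t[0]['color'][200:360,220:380,::-1],None,fx=2.4,fy=2.4,interpolation=3)
cv2.imwrite('pics/c.png',np.hstack([a,b]))
```

```text
[0.49656006 0.11318753 0.02757851] [-0.21412525  0.10511722 -0.04103768]
```

View pics/c.png

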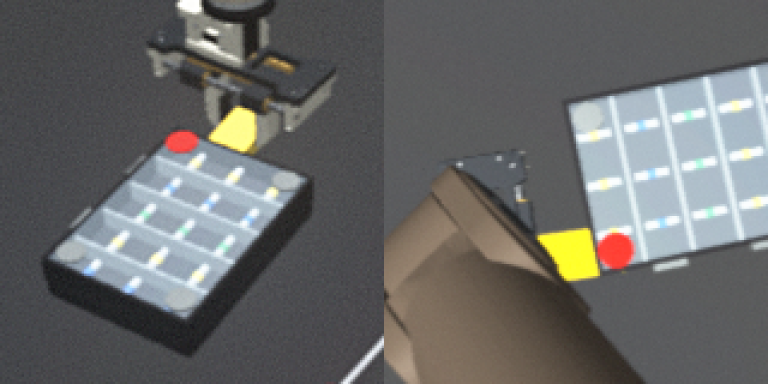

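The wedge is lined up on the pad's corner and its thin end is at the case edge at (597,255) in the right half. The case has not moved.

move_arm --pt "0.2 -1.0 0 0 0 0" --pt "0.1 -1.0 0 0 0 0" --pt "0 0 0 0 0 0" --pt "0 0 0 0 0 0"

```text
clock: 5.45
position: [0.4993, 0.0958, 0.0277]
ee_rot: [-2.058, -2.374, -0.0]
force: [-0.8, -0.2, -1.2]
width: 0.475
```

move_arm --pt "0.05 -0.3 0 0 0 0" --pt "0 0 0 0 0 0" --pt "0 0 0 0 0 0"

```text
clock: 5.75
position: [0.4997, 0.0933, 0.0278]
ee_rot: [-2.057, -2.375, -0.0]
force: [-0.2, 0.3, -1.5]
width: 0.479
```

move_arm --pt "0.04 -0.3 0 0 0 0" --pt "0 0 0 0 0 0" --pt "0 0 0 0 0 0"

```text
clock: 6.05
position: [0.5002, 0.09, 0.0277]
ee_rot: [2.057, 2.375, -0.0]
force: [-0.1, 0.5, -1.6]
width: 0.481
```

move_arm --pt "0 0 0 0 0 0" --pt "0 0 0 0 0 0" --pt "0 0 0 0 0 0" --grip 0.7

```text
clock: 6.35
position: [0.5002, 0.0902, 0.0278]
ee_rot: [2.057, 2.375, 0.0]
force: [1.0, -0.2, -0.0]
width: 0.678
```

move_arm --pt "-0.2 1.5 0 0 0 0" --pt "-0.2 1.5 0 0 0 0" --pt "-0.2 1.5 0 0 0 0" --pt "0 0 0 0 0 0"

```text
clock: 6.75
position: [0.4939, 0.1376, 0.028]
ee_rot: [-2.053, -2.377, -0.002]
force: [-0.8, 0.7, 0.1]
width: 0.697
```

move_arm --pt "0 0 -0.3 0 0 0" --pt "0 0 0 0 0 0" --pt "0 0 0 0 0 0" --pt "0 0 0 0 0 0" --pt "0 0 0 0 0 0" --pt "0 0 0 0 0 0" --pt "0 0 0 0 0 0" --pt "0 0 0 0 0 0" --grip 0 --force 10

```text
clock: 7.55
position: [0.4942, 0.1351, 0.0248]
ee_rot: [2.057, 2.375, 0.0]
force: [0.5, 0.2, -1.1]
width: 0.056
```

move_arm --pt "0.1 -1.0 0 0 0 0" --pt "0 0 0 0 0 0" --pt "0 0 0 0 0 0"

```text
clock: 7.85
position: [0.4952, 0.1245, 0.0247]
ee_rot: [2.058, 2.374, -0.0]
force: [0.3, -0.1, 0.1]
width: 0.007
```

move_arm --pt "0.05 -0.4 0 0 0 0" --pt "0 0 0 0 0 0" --pt "0 0 0 0 0 0"

```text
clock: 8.15
position: [0.4956, 0.1211, 0.0247]
ee_rot: [-2.057, -2.375, -0.0]
force: [-0.5, -0.0, -0.1]
width: 0.008
```

move_arm --pt "0.04 -0.3 0 0 0 0" --pt "0 0 0 0 0 0" --pt "0 0 0 0 0 0"

```text
clock: 8.45
position: [0.4961, 0.118, 0.0247]
ee_rot: [2.057, 2.374, -0.0]
force: [0.0, -0.2, 0.1]
width: 0.008
```

move_arm --pt "0.04 -0.3 0 0 0 0" --pt "0 0 0 0 0 0" --pt "0 0 0 0 0 0"

```text
clock: 8.75
position: [0.4964, 0.1149, 0.0247]
ee_rot: [2.057, 2.374, -0.0]
force: [0.5, 0.4, 0.4]
width: 0.01
```

move_arm --pt "0.04 -0.3 0 0 0 0" --pt "0 0 0 0 0 0" --pt "0 0 0 0 0 0"

```text
clock: 9.05
position: [0.4968, 0.1119, 0.0247]
ee_rot: [2.057, 2.374, -0.0]
force: [-0.2, 0.1, -0.5]
width: 0.006
```

move_arm --pt "0.04 -0.3 0 0 0 0" --pt "0 0 0 0 0 0" --pt "0 0 0 0 0 0"

```text
clock: 9.35
position: [0.4972, 0.1089, 0.0247]
ee_rot: [2.057, 2.374, -0.0]
force: [-0.0, 1.0, 0.5]
width: 0.003
```

move_arm --pt "0.04 -0.3 0 0 0 0" --pt "0 0 0 0 0 0" --pt "0 0 0 0 0 0"

```text
clock: 9.65
position: [0.4976, 0.1059, 0.0247]
ee_rot: [2.057, 2.374, -0.0]
force: [-0.1, 0.3, -0.0]
width: 0.004
```

Run:
```python
from h import *
c=cam('scene'); t=cam('top')
a=cv2.resize(c[0]['color'][150:310,200:360,::-1],None,fx=2.4,fy=2.4,interpolation=3)
b=cv2.resize(t[0]['color'][200:360,220:380,::-1],None,fx=2.4,fy=2.4,interpolation=3)
cv2.imwrite('pics/d.png',np.hstack([a,b]))
```

```text
(no output)
```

View pics/d.png

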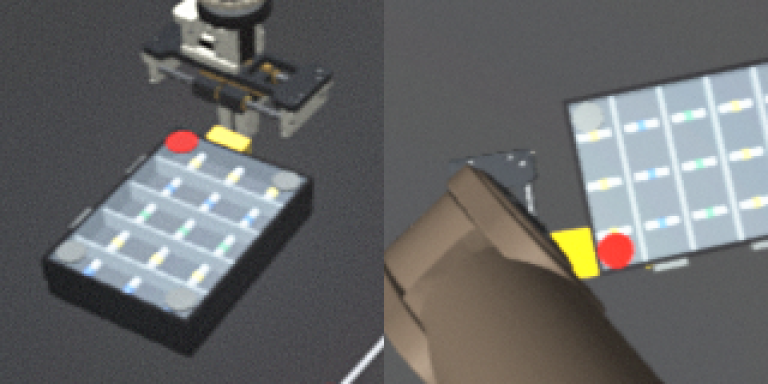

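The wedge is under the case, with its back end showing at (577,252) and one tip corner peeking out at (648,267). The case has not moved, so I continue.

move_arm --pt "0.05 -0.3 0 0 0 0" --pt "0 0 0 0 0 0" --pt "0 0 0 0 0 0"

```text
clock: 10.05
position: [0.4982, 0.103, 0.0247]
ee_rot: [2.057, 2.374, -0.0]
force: [0.6, -0.5, -0.7]
width: 0.006
```

move_arm --pt "0.05 -0.2 0 0 0 0" --pt "0 0 0 0 0 0" --pt "0 0 0 0 0 0"

```text
clock: 10.35
position: [0.4987, 0.1014, 0.0248]
ee_rot: [-2.057, -2.375, -0.001]
force: [-0.9, 2.8, -0.7]
width: 0.004
```

move_arm --pt "0.03 -0.2 0 0 0 0" --pt "0 0 0 0 0 0" --pt "0 0 0 0 0 0"

```text
clock: 10.65
position: [0.499, 0.0994, 0.0248]
ee_rot: [-2.056, -2.375, -0.001]
force: [-0.1, 4.4, -1.1]
width: 0.002
```

move_arm --pt "0.03 -0.2 0 0 0 0" --pt "0 0 0 0 0 0" --pt "0 0 0 0 0 0"

```text
clock: 10.95
position: [0.4991, 0.0977, 0.0248]
ee_rot: [-2.056, -2.375, -0.001]
force: [-1.3, 6.3, -0.8]
width: 0.004
```

move_arm --pt "-0.1 1.0 0 0 0 0" --pt "-0.1 1.0 0 0 0 0" --pt "0 0 4 0 0 0" --pt "0 0 4.5 0 0 0" --pt "0 0 3.5 0 0 0" --pt "0 0 0 0 0 0"

```text
clock: 11.55
position: [0.4997, 0.1187, 0.1493]
ee_rot: [2.054, 2.371, 0.009]
force: [-0.5, 0.3, 0.0]
width: 0.002
```

Run:
```python
from h import *
s=monitor.observe(); print(s['position'],s['force'])
c=cam('scene'); save(c,'s2'); t=cam('top'); save(t,'t2')
for n,cc in (('top',t),('scene',c)):
    for th in ('pad','case'):
        for o in outline_of(n,th)[:1]:
            ys,xs=np.nonzero(o['mask']); print(n,th,o['p'],o['rect'],w(cc,[[xs.mean(),ys.mean()]],.069 if th=='pad' else .066))
# shift of the scene crop of case from first picture
for n,k,(y0,y1,x0,x1) in (('scene','s2',(205,300,217,335)),('top','t2',(222,312,330,412))):
    g=lambda f:cv2.cvtColor(cv2.imread('pics/'+f+'.png'),6)[y0:y1,x0:x1].astype(np.float32)
    print(n,cv2.phaseCorrelate(g(n+'0'),g(k),cv2.createHanningWindow((x1-x0,y1-y0),5)))
a=cv2.resize(c[0]['color'][150:310,200:360,::-1],None,fx=2.4,fy=2.4,interpolation=3)
b=cv2.resize(t[0]['color'][200:360,220:380,::-1],None,fx=2.4,fy=2.4,interpolation=3)
cv2.imwrite('pics/e.png',np.hstack([a,b]))
```

```text
[0.49965344 0.11874038 0.14928861] [-0.49737163  0.30779052  0.03207286]
top pad 0.76 [312.2, 296.4, 14.0, 14.4] [[0.51061704 0.01201672 0.069     ]]
top case 0.62 [293.5, 222.5, 117.6, 91.6] [[ 0.58535174 -0.06268932  0.066     ]]
scene pad 0.48 [267.1, 200.6, 12.7, 11.3] [[0.5102039  0.00963099 0.069     ]]
scene case 0.9 [216.8, 203.5, 117.7, 95.8] [[ 0.60732784 -0.08724698  0.066     ]]
scene ((-0.09347066699034912, 0.04222605637468746), 0.9696822596920861)
top ((0.17424418019251675, -0.11509531439939025), 0.9796158840038158)
```

View pics/e.png

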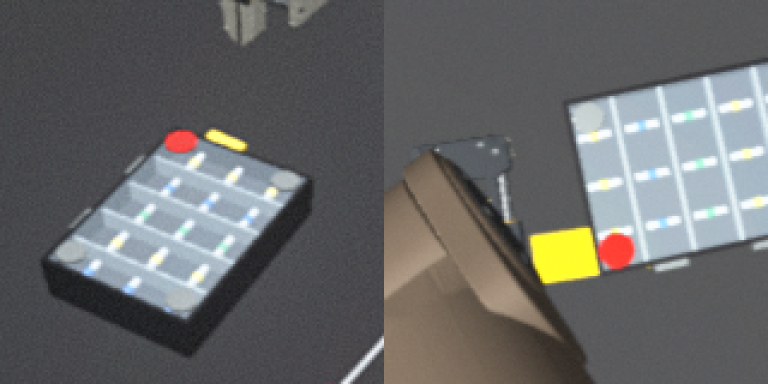

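The case shifted less than 0.5 mm and the wedge sits under the worn corner, with its back at (563,255). The pad is at (0.5105, 0.012), so I go there and press.

move_arm --pt "0.3 -3.5 0 0 0 0" --pt "0.4 -3.5 0 0 0 0" --pt "0.4 -3.6 -1 0 0 0" --pt "0 0 -2 0 0 0" --pt "0 0 -2 0 0 0" --pt "0 0 0 0 0 0" --pt "0 0 0 0 0 0"

```text
clock: 12.55
position: [0.5077, 0.0115, 0.0943]
ee_rot: [-2.055, -2.374, 0.002]
force: [1.3, -0.1, 0.2]
width: 0.002
```

move_arm --pt "0 0 -0.7 0 0 0" --pt "0 0 0 0 0 0" --pt "0 0 0 0 0 0"

```text
clock: 12.85
position: [0.5091, 0.0116, 0.0884]
ee_rot: [2.055, 2.374, 0.002]
force: [1.2, 0.2, 1.8]
width: 0.003
```

move_arm --pt "0 0 -0.2 0 0 0" --pt "0 0 0 0 0 0" --pt "0 0 0 0 0 0"

```text
clock: 13.15
position: [0.5092, 0.0118, 0.0879]
ee_rot: [2.055, 2.373, 0.002]
force: [-6.7, 0.6, 25.4]
width: 0.008
```

Contact is stiff: 25 N for 2 mm commanded, with the corner sinking 0.5 mm at most. I back off to the 5–10 N range.

move_arm --pt "0 0 0.3 0 0 0" --pt "0 0 0 0 0 0" --pt "0 0 0 0 0 0"

```text
clock: 13.45
position: [0.5081, 0.011, 0.0886]
ee_rot: [2.057, 2.375, -0.0]
force: [0.3, 0.3, 0.0]
width: 0.008
```

move_arm --pt "0 0 -0.1 0 0 0" --pt "0 0 0 0 0 0" --pt "0 0 0 0 0 0"

```text
clock: 13.75
position: [0.5081, 0.0111, 0.0881]
ee_rot: [2.057, 2.375, -0.001]
force: [-4.1, -0.8, 12.0]
width: 0.004
```

move_arm --pt "0 0 -0.05 0 0 0" --pt "0 0 0 0 0 0" --pt "0 0 0 0 0 0"

```text
clock: 14.05
position: [0.5081, 0.0112, 0.088]
ee_rot: [2.056, 2.374, -0.001]
force: [-5.4, -1.3, 17.6]
width: 0.006
```

move_arm --pt "-0.03 0 0.08 0 0 0" --pt "0 0 0 0 0 0" --pt "0 0 0 0 0 0"

```text
clock: 14.35
position: [0.5081, 0.0111, 0.0882]
ee_rot: [2.057, 2.374, 0.0]
force: [-1.5, -0.9, 8.2]
width: 0.006
```

Run:
```python
from h import *
s=monitor.observe(); print(s['position'],s['force'])
c=cam('scene'); save(c,'s3'); t=cam('top'); save(t,'t3')
W={'scene':('s2','s3',c,{'pad side':(200,240,235,262),'all':(225,300,217,335)}),'top':('t2','t3',t,{'all':(222,290,330,412)})}
for n,(p,q,_,R) in W.items():
  for nm,(y0,y1,x0,x1) in R.items():
    for r in (n+'0',p):
        g=lambda f:cv2.cvtColor(cv2.imread('pics/'+f+'.png'),6)[y0:y1,x0:x1].astype(np.float32)
        print(n,nm,r,cv2.phaseCorrelate(g(r),g(q),cv2.createHanningWindow((x1-x0,y1-y0),5)))
a=cv2.resize(c[0]['color'][150:310,200:360,::-1],None,fx=2.4,fy=2.4,interpolation=3)
b=cv2.resize(t[0]['color'][200:360,220:380,::-1],None,fx=2.4,fy=2.4,interpolation=3)
cv2.imwrite('pics/f.png',np.hstack([a,b])); print(monitor.observe()['force'])
```

```text
[0.50806662 0.01108445 0.08822153] [-1.48377219 -0.92093285  8.15423182]
scene pad side scene0 ((0.7575834755968813, 0.030543645131377417), 1.0334755182266235)
scene pad side s2 ((0.49790854584346, 0.21320295226056274), 1.097763228416443)
scene all scene0 ((-0.0728472439684964, 0.5811535266654175), 1.0442825618320042)
scene all s2 ((-0.0009685941917467744, 0.5937743577515491), 1.0441640031602648)
top all top0 ((0.03166534843197866, -0.2606363149070816), 0.7118512971901599)
top all t2 ((-0.011099812072579596, -0.14313529405356462), 0.7600624208097104)
[-2.1709215  -1.07122045  8.97450724]
```

View pics/f.png

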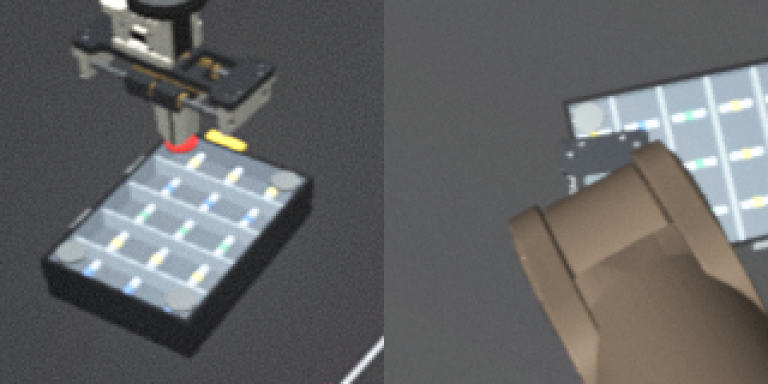

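The fingertips are on the pad at (180,143), and the wedge and case sit as before. I hold for a second to check that it is steady.

move_arm --pt "0 0 0 0 0 0" --pt "0 0 0 0 0 0" --pt "0 0 0 0 0 0" --pt "0 0 0 0 0 0" --pt "0 0 0 0 0 0" --pt "0 0 0 0 0 0" --pt "0 0 0 0 0 0" --pt "0 0 0 0 0 0"

```text
clock: 15.25
position: [0.5081, 0.0111, 0.0882]
ee_rot: [2.057, 2.374, -0.0]
force: [-0.5, -0.8, 9.0]
width: 0.005
```

```bash
python3 -c "
from h import *
print(workorder.sign_off()); s=monitor.observe(); print(s['position'],s['force'])"
```

```text
the job is handed in; nothing more can be done
None
the job is handed in; nothing more can be done
```

The wedge is under the worn foot, and I handed the job in at about 15 s with the closed fingertips pressing the pad at roughly 9 N.

- **Wedge:** I gripped it by its sides to straighten it and slid it thin end first without raising it. Then I released it and pushed its back face with the closed fingers. Resistance began near y = 0.102 m and climbed to 6.3 N, a little over the 5 N guide, and I stopped there.
- **Case:** before the press, both pictures showed it had shifted less than 0.5 mm. I did not measure its level directly.
- **Press test:** the tool height stayed at 88.2 mm over a one-second hold at 8–9 N. It sank at most about 0.5 mm from first touch to 12 N, rising evenly with force, so I saw no sign of a gap under the foot.
- **Overshoots and doubtful checks:** the first press peaked at 25 N because the contact was stiffer than expected, and a second reached 17.6 N. The picture comparison during the press was spoiled by the arm in view, so only tool height and force back up the steady corner.
- **Other items:** the arm did not go to the jar, screwdriver or socket plate. I did not re-measure them at the end.

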